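# Hold a sample slide flush on the tilted spore reader

### The arm

A 6-joint arm with a two-finger parallel gripper is mounted at the origin on the work surface. World frame = base frame: x ahead of the robot, y to its left, z up, the work surface at z = 0. Lengths are in m, angles in rad, forces in N, time in s.
With the tool pointing down it reaches from about 0.275 to 1 m from the base axis. Payload 8.4 kg.
Tool frame: the origin (TCP) lies midway between the tips of the shut fingers; the grasp point (between the pads) lies 19 mm behind it; z points along the fingers, y is the line along which they close (so a half turn about z gives the same grasp; the last joint's range is limited). The gripper opens to 85 mm and grips with 20 to 120 N. Pads are 22 mm wide; open, the fingers measure 114 mm over their backs; the gripper's body (76 mm by 85 mm) begins 54 mm behind the grasp point. The pads swing forward as they close: fully open they stand 13 mm farther back than shut.
Start: joints at [-1.201, 0.353, 1.633, -0, 1.155, -0.002], TCP at [0.227, -0.582, 0.231] pointing down, gripper open.
Joint ranges: [-2.63, 2.63], [-0.92, 2.1], [0.06, 2.66], [-1.3, 4.44], [0, 2.69], [-3.02, 3.02]. Speed limits (rad/s): [2.22, 2.22, 2.79, 3.14, 3.14, 3.14].

### API

Orientations are given as a unit quaternion [x, y, z, w].
In Python, from workcell import bot, claw, kinematics, optics, ticket, spotter gives the robot as it stands. Calls block until the motion is done:
- bot.reach(position, orientation): joint-space move of the TCP to a pose.
- bot.servo_line(position, ori=None, velocity=0.15): straight line of the TCP; ori=None keeps the orientation; velocity is the mean speed in m/s.
- bot.goto_joints(angles): joint-space move.
- claw.move_gripper(opening, strength=None): finger opening in m; strength is the grip in N (None keeps the last); returns when the fingers have stopped.
- bot.dwell(seconds).
- kinematics.solve_ik(position, orientation): joint angles nearest the present ones, or None.
- optics.read_camera(name): name is "scene" or "top"; returns a dict with "frame" (400x640x3 uint8, red, green, blue), "intrinsics" (3x3 intrinsics, pixels), "view" (4x4, takes a point from world to camera coordinates). Camera axes: x right, y down, z forward; pixel columns grow to the right and rows downward; lengths in m; the calibration is good to about 2 mm. A picture is of the moment at which its call begins. There is no depth.
A pose or a line that the arm cannot do raises bot.IKError and nothing moves.
- ticket.hand_in(): hands the job in; it is judged then, once.
Trained networks look in a picture, given as the dict that the camera call returned (one of the last four; its "shot" number tells which), for a name from the list of things; names that differ only in an ending like _2 or _b are one class to them, and where a whole thing is asked for, a point or a joint stands for the part that bears it (a point fixed in the world has none). Each returns a list of dicts, best first, with "score" (0 to 1); they miss things now and then, are a little off and sometimes report something else, mostly with a low value. They report only what shows in the picture. A call takes as long as a camera call.
- spotter.silhouettes(picture, thing): "mask" (400x640 bool, what is visible of it) and "uv" ([column, row] in pixels, amid what is visible of it).
Readings, each from a call of its own:
- bot.read_time_s(): time.
- bot.read_joint_pos(): joint angles.
- bot.read_joint_vel(): joint speeds.
- bot.read_joint_efforts(): joint torques, N m.
- bot.read_position(): TCP position.
- bot.read_orientation(): TCP orientation.
- bot.read_wrist_force(): force on the tool from outside, world axes, zero at the start.
- bot.read_ft_torque(): the same for the moment, N m.
- bot.read_gripper_width(): finger opening in m.
- bot.read_grip_force(): force on a finger pad.
Only numpy, scipy, OpenCV 4.12 (cv2) and the standard library are available. Lean on these libraries where they do the work, as an engineer would, in place of code of your own. Each camera call takes 0.05 s, during which the arm holds its last target. There are 200 camera calls.

### The job

Pull the instrument drawer more than half way open by its handle, take out the slide carrier (the flat plate with the upright rib) by its rib, and leave the round dish in the drawer and the other things on the bench alone. Tilt the carrier to match the sloping face of the spring platen on the reader, lay it flush, centred and lengthwise with the platen, and gently press the platen in to about half of its 8 mm spring travel, not to the stop. Finish while still gripping the rib and holding the carrier pressed there: do not let go.

Things in the scene. Friction and masses are not known exactly. Their poses are not given: they have to be found in the camera images.
- cabinet_drawer0 (a joint): the one drawer of a low grey drawer unit (fixed, 240 deep, 260 wide, 100 mm tall, yaw up to 0.15 rad): how far it is open, m, 0 shut, about 0.166 at the stop; slides towards the robot with light friction (1 N), starts 0 to 15 mm open. Its floor is 22 mm above the bench, side walls reach 78 mm, front 87 mm; inside 194 by 218 mm
- cabinet_drawer0_handle (a point): middle of the drawer's steel bar handle: a level round bar 11 mm thick and 120 mm long along the drawer's y, 35 mm in front of the drawer front (the bar's axis), 62 mm above the bench, 38 mm below the cabinet's top; it moves with the drawer; the drawer opens along this point's own -x, z is up
- slide: slide carrier, 90 g: flat aluminium plate 80 (x) by 56 (y) by 6 mm, on it a black upright rib, 46 long (x), 12 thick (y), from 6 to 38 mm above the underside, centred. Origin: centre of the flat underside, z out of the plate's top. Lies flat in the drawer's front half, left or right, lengthwise within 0.2 rad of the drawer's x; same after a half turn
- dish: round white dish, 60 mm across and 14 mm high with a 16 mm knob to 28 mm, in the drawer beside the carrier; bystander that stays in the drawer; origin centre of its underside
- reader: spore reader, fixed: black base 150 x 140 x 10 mm, two aluminium cheeks (50 x 8 mm, 86 high, at y = +-62) carry a cradle on a level pivot along y, 75 mm up; origin centre of the base's underside; yaw up to 0.3 rad. The cradle is clamped (does not turn under the hand) at a slope of 0.2 to 0.55 rad, different every time, low edge towards the robot (-x)
- platen_face (a point): centre of the outer face of the platen, a flat steel plate 100 (x, up the slope) by 80 (y, level) by 6 mm with a round dark window in its middle; z is the outward normal of the sloping face (leaning up and towards -x). The face is 40 mm from the pivot, and moves inward along -z with joint platen
- platen (a joint): how far the platen is pressed in along its normal, m: 0 out, 0.008 at the stop; spring: about 3 N to start it, then 0.9 N per mm; it cannot tilt on its springs
- mushroom_a: upright mushroom, 54 mm across, 50 mm tall, nearer the robot; bystander; origin centre of its foot
- mushroom_b: upright mushroom like the other, between the reader and the drawer unit; bystander; origin centre of its foot
- jar: closed glass jar, 60 mm across, 80 mm tall; bystander; origin centre of its underside
- wrench: steel wrench lying on the bench; bystander; origin centre of its underside, x along its length
- suction_cup: black rubber suction cup, 40 mm across, 42 mm tall, standing mouth down; bystander; origin centre of its underside

How it is judged:
On the way, in this order (a step that is already met when the one before it is completed fails the run):
1. the drawer is pulled more than half way open, the carrier still lying in it (value of joint cabinet_drawer0 above 0.083 m and height (world z) of slide below 0.03 m), for 0.2 s.
2. the carrier is lifted clear of the drawer in the fingers (height (world z) of slide above 0.088 m and contact force between the fingers and slide above 1 N), for 0.2 s.
At the end, for the whole second after the job is handed in: The carrier lies flat on the platen (faces within 0.055 rad, gap under 2.5 mm), centred within 10 mm along and across, lengthwise within 0.17 rad, pressing the platen in by 1.5 to 6.8 mm, at rest, and is still gripped by the fingers (over 15 N) (angle between the z axis of slide and the z axis of platen_face, either way round below 0.055 rad and angle between the x axis of slide and the x axis of platen_face, either way round below 0.17 rad and x of slide in the frame of platen_face between -0.01 and 0.01 m and y of slide in the frame of platen_face between -0.01 and 0.01 m and z of slide in the frame of platen_face between -0.0025 and 0.0025 m and value of joint platen between 0.0015 and 0.0068 m and contact force between slide and platen above 2 N and contact force between the fingers and slide above 15 N and linear speed of slide below 0.01 m/s); the arm keeps its last pose, push and grip.
It fails at once if a bystander on the bench is moved by more than 30 mm (distance of any of mushroom_a, mushroom_b, jar, wrench, suction_cup from where it was at the start of the episode above 0.03 m).
It fails at once if the dish is taken out of the drawer (height (world z) of dish above 0.088 m).
It fails at once if the carrier is pressed on the platen with more than 25 N (contact force between slide and platen above 25 N).
It also fails if it takes over 56 s, if anything falls off the work surface, if the arm or the gripper's body presses on something with over 40 N, if the wrist force passes 120 N, or if a joint passes its speed limit or range.

## Working session

There is one attempt and no reset: what is moved stays moved. The work goes in short steps, each a Python script; the robot and the scene stay as the last script left them, time stands still between calls to the robot, and variables do not carry over. Pictures are saved under pics/ and viewed, at most 10 in all, crops included, and the job is handed in when it is done.

```bash
ls; mkdir -p pics; python3 - <<'E'
from workcell import bot, claw, kinematics, optics, ticket, spotter
import cv2,numpy as np
np.set_printoptions(precision=4,suppress=True)
for n in("scene","top"):
    p=optics.read_camera(n); cv2.imwrite(f"pics/{n}0.png",p["frame"][:,:,::-1])
    print(n,p["intrinsics"],p["view"])
    for t in("cabinet_drawer0_handle","cabinet_drawer0","slide","dish","reader","platen_face","mushroom_a","jar","wrench","suction_cup"):
        print(t,[(round(d["score"],2),np.round(d["uv"]),int(d["mask"].sum())) for d in spotter.silhouettes(p,t)[:3]])
print(bot.read_time_s(),bot.read_orientation())
E
```

```text
pics
workcell.py
scene [[364.4088   0.     320.4021]
 [  0.     364.4088 202.3656]
 [  0.       0.       1.    ]] [[ 0.8742  0.4855 -0.0054 -0.4763]
 [ 0.2531 -0.4652 -0.8483 -0.0556]
 [-0.4144  0.7402 -0.5296  1.1025]
 [ 0.      0.      0.      1.    ]]
cabinet_drawer0_handle [(0.68, array([363., 186.]), 455), (0.63, array([397., 276.]), 1331)]
cabinet_drawer0 [(0.69, array([359., 192.]), 471)]
slide []
dish []
reader [(0.8, array([276., 286.]), 6478)]
platen_face [(0.63, array([269., 253.]), 1377)]
mushroom_a [(0.8, array([252., 228.]), 369), (0.61, array([343., 253.]), 474)]
jar [(0.62, array([396., 275.]), 1353)]
wrench [(0.87, array([145., 288.]), 859)]
suction_cup [(0.59, array([200., 255.]), 236)]
top [[475.6888   0.     317.2636]
 [  0.     475.6888 193.4045]
 [  0.       0.       1.    ]] [[ 0.0243 -0.9997 -0.0081 -0.0384]
 [-0.9825 -0.0224 -0.1848  0.5389]
 [ 0.1845  0.0124 -0.9828  1.1736]
 [ 0.      0.      0.      1.    ]]
cabinet_drawer0_handle []
cabinet_drawer0 [(0.59, array([234., 160.]), 1563)]
slide []
dish []
reader [(0.61, array([389., 189.]), 3095)]
platen_face [(0.95, array([392., 185.]), 1316), (0.21, array([234., 162.]), 1485)]
mushroom_a [(0.89, array([334., 247.]), 294), (0.51, array([330., 157.]), 321), (0.41, array([390., 182.]), 1303)]
jar [(0.78, array([342., 112.]), 532)]
wrench [(0.85, array([424., 280.]), 420), (0.42, array([329., 158.]), 313), (0.29, array([231., 160.]), 1480)]
suction_cup [(0.52, array([382., 270.]), 168)]
1.1 [ 0.9828  0.1848  0.     -0.    ]
```

```bash
python3 - <<'E'
import cv2
a=cv2.imread("pics/scene0.png");b=cv2.imread("pics/top0.png")
cv2.imwrite("pics/a.png",cv2.resize(a[130:370,100:500],None,fx=2,fy=2,interpolation=cv2.INTER_CUBIC))
cv2.imwrite("pics/b.png",cv2.resize(b[70:310,140:460],None,fx=2.5,fy=2.5,interpolation=cv2.INTER_CUBIC))
E
```

```text
(no output)
```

View pics/a.png

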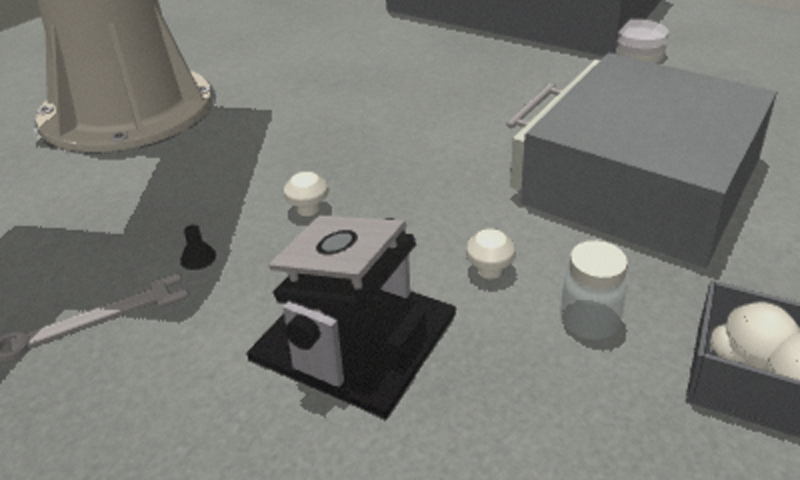

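View pics/b.png

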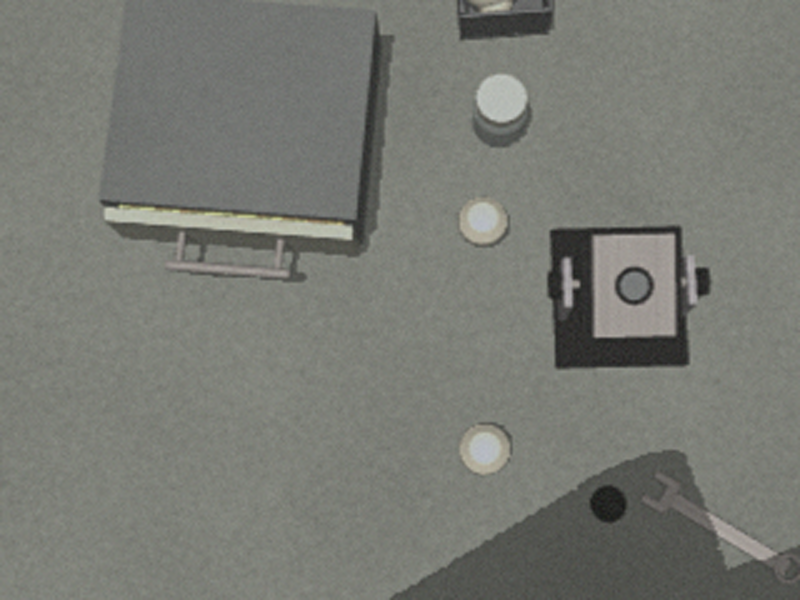

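The scene view shows the reader with its platen around full-image pixel (269,253), and the drawer's handle ends near (356,192) and (378,174). The top view shows the handle ends near (207,176) and (256,179), and the platen around (394,184). Next I'll fit the corners precisely.

```bash
cat > h.py <<'E'
from workcell import bot, claw, kinematics, optics, ticket, spotter
import cv2,numpy as np
from scipy.spatial.transform import Rotation as R
from scipy.optimize import least_squares
np.set_printoptions(precision=4,suppress=True)
def proj(c,P):
    q=np.atleast_2d(P)@c["view"][:3,:3].T+c["view"][:3,3]; q=q@c["intrinsics"].T
    return q[:,:2]/q[:,2:]
def onplane(c,uv,z):
    V=c["view"]; Rm=V[:3,:3]; o=-Rm.T@V[:3,3]
    d=(np.linalg.inv(c["intrinsics"])@np.c_[np.atleast_2d(uv),np.ones(len(np.atleast_2d(uv)))].T).T@Rm
    return o+d*((z-o[2])/d[:,2])[:,None]
def quad(mask):
    m=cv2.GaussianBlur(cv2.resize(mask.astype(np.float32),None,fx=8,fy=8,interpolation=cv2.INTER_LINEAR),(0,0),4)
    cs=cv2.findContours((m>.5).astype(np.uint8),0,cv2.CHAIN_APPROX_NONE)[0]; c=max(cs,key=cv2.contourArea)
    hull=cv2.convexHull(c); e=.02*cv2.arcLength(c,True); q=cv2.approxPolyDP(hull,e,True)
    while len(q)>4: e*=1.15; q=cv2.approxPolyDP(hull,e,True)
    q=q[:,0].astype(float); pts=c[:,0].astype(float); L=[]
    for i in range(4):
        a,b=q[i],q[(i+1)%4]; t=(pts-a)@(b-a)/((b-a)@(b-a)); d=np.abs(np.cross(b-a,pts-a))/np.linalg.norm(b-a)
        v=cv2.fitLine(pts[(t>.12)&(t<.88)&(d<14)].astype(np.float32),cv2.DIST_HUBER,0,.01,.01).ravel(); L.append(np.cross([v[0]+v[2],v[1]+v[3],1],[v[2],v[3],1]))
    out=[]
    for i in range(4):
        x=np.cross(L[i-1],L[i]); out.append(x[:2]/x[2])
    return (np.array(out)+.5)/8-.5
E
python3 - <<'E'
from h import *
for n in("scene","top"):
    p=optics.read_camera(n)
    im=p["frame"][:,:,::-1].copy(); d=spotter.silhouettes(p,"platen_face")[0]
    q=quad(d["mask"]); print(n,d["score"],q)
    x0,y0=q.min(0).astype(int)-15; s=8 if n=="scene" else 10
    x1,y1=q.max(0).astype(int)+15
    c=cv2.resize(im[y0:y1,x0:x1],None,fx=6,fy=6,interpolation=cv2.INTER_CUBIC)
    cv2.polylines(c,[np.round((q-[x0,y0]+.5)*6).astype(np.int32)],True,(0,0,255),1)
    print(x0,y0,c.shape); cv2.imwrite(f"pics/q_{n}.png",c)
    np.savez(f"cam_{n}.npz",**{k:p[k] for k in("intrinsics","view","frame")})
a=cv2.imread("pics/q_scene.png");b=cv2.imread("pics/q_top.png")
h=max(a.shape[0],b.shape[0]); o=np.zeros((h,a.shape[1]+b.shape[1],3),np.uint8);o[:a.shape[0],:a.shape[1]]=a;o[:b.shape[0],a.shape[1]:]=b
print(o.shape);f=min(1,800/o.shape[1],600/h);cv2.imwrite("pics/q.png",cv2.resize(o,None,fx=f,fy=f));print(f)
E
```

```text
scene 0.68 [[304.6117 240.1648]
 [279.7612 269.7609]
 [230.8046 264.094 ]
 [258.8102 237.0438]]
215 222 (372, 624, 3)
top 0.62 [[409.4375 163.5625]
 [409.4375 204.4375]
 [376.5625 204.4375]
 [376.5625 163.5625]]
361 148 (426, 378, 3)
(426, 1002, 3)
0.7984031936127745
```

View pics/q.png

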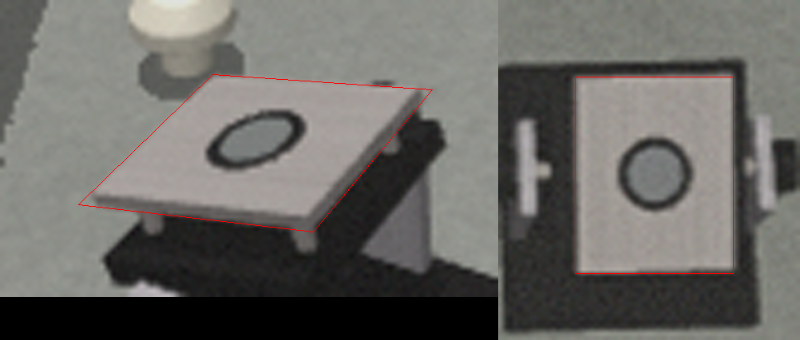

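```bash
cat > fit.py <<'E'
from h import *
S=dict(np.load("cam_scene.npz"));T=dict(np.load("cam_top.npz"))
loc=np.array([[50,40,0],[50,-40,0],[-50,-40,0],[-50,40,0],[0,0,0]])/1000
# top: up = +x, left = +y
t=np.array([[376.6,163.6],[409.4,163.6],[409.4,204.4],[376.6,204.4],[361+(655-498)/4.79-.5,148+174/4.79-.5]])
sc=np.array([[303.2,240.5],[278.8,266.8],[233.7,262.4],[259,237],[267.9,250.5]])
def face(p):
    Rz=R.from_euler("z",p[2])*R.from_euler("y",-p[3]); z=.075+.04*np.cos(p[3]) if len(p)<5 else p[4]
    return np.array([p[0],p[1],z]),Rz
def res(p):
    c,r=face(p);P=c+r.apply(loc); return np.r_[proj(T,P)-t,proj(S,P)-sc].ravel()
E
python3 - <<'E'
from fit import *
best=None
for k in range(4):
    pass
g=onplane(T,t[4],.11)[0]; print(g)
# check assignment in the scene
print(proj(S,face([g[0],g[1],0,.3])[0]+face([g[0],g[1],0,.3])[1].apply(loc)))
for x0 in([g[0],g[1],0,.35],[g[0],g[1],0,.35,.11]):
    f=least_squares(res,x0,loss="soft_l1"); print(f.x,f.cost,res(f.x).reshape(-1,2))
p=f.x
f=least_squares(res,[*g[:2],0,.35]);c,r=face(f.x);print(c,"pivot xy",c-.04*r.apply([0,0,1]))
b=np.array([[551,230],[681,227],[688,366],[556,368]])/2.5+[140,70]-.3; B=onplane(T,b,.010);print("base",B,B.mean(0))
h=np.array([[168,265],[290,273]])/2.5+[140,70]-.3;H=onplane(T,h,.062);print("handle",H,H.mean(0),np.linalg.norm(H[0]-H[1]))
print(proj(S,H),"vs",np.array([[512,124],[556,88]])/2+[100,130])
E
```

```text
[ 0.5566 -0.2121  0.11  ]
[[302.516  240.5349]
 [277.0634 267.0054]
 [234.2091 262.0332]
 [261.2507 238.0291]
 [268.4663 251.2514]]
[ 0.5556 -0.2113  0.0398  0.2639] 1.3225545609000986 [[ 0.0588  0.074 ]
 [ 0.144  -0.4841]
 [ 0.2214 -0.3996]
 [ 0.3559  0.1406]
 [-0.0841  0.0756]
 [-0.8858 -0.5137]
 [-0.1928  0.0545]
 [ 0.0032 -0.8727]
 [ 0.5305  0.0361]
 [ 0.3584  0.1784]]
[ 0.5555 -0.2112  0.04    0.2627  0.113 ] 1.1825954241442882 [[-0.0526  0.1941]
 [ 0.0135 -0.3709]
 [ 0.1102 -0.3055]
 [ 0.2602  0.2417]
 [-0.1963  0.1816]
 [-0.8796 -0.2886]
 [-0.1543  0.2804]
 [ 0.0461 -0.7085]
 [ 0.5443  0.2006]
 [ 0.3845  0.3727]]
[ 0.5557 -0.2114  0.1136] pivot xy [ 0.5661 -0.211   0.075 ]
base [[ 0.6366 -0.1383  0.01  ]
 [ 0.643  -0.2779  0.01  ]
 [ 0.4924 -0.2834  0.01  ]
 [ 0.487  -0.1447  0.01  ]] [ 0.5648 -0.2111  0.01  ]
handle [[0.5773 0.2588 0.062 ]
 [0.5717 0.1329 0.062 ]] [0.5745 0.1959 0.062 ] 0.12604361710577247
[[375.1901 172.9402]
 [354.705  192.4401]] vs [[356. 192.]
 [378. 174.]]
```

```bash
cat >> fit.py <<'E'
from scipy.ndimage import map_coordinates
def refine(p,n=6,w=1.6):
    G={id(c):cv2.GaussianBlur(c["frame"].astype(np.float32).mean(2),(0,0),.6) for c in(S,T)}
    for _ in range(n):
        O=[]
        for c in(S,T):
            for i in range(4):
                s=np.linspace(.1,.9,40)[:,None]; O.append((c,loc[i]*(1-s)+loc[(i+1)%4]*s))
        ce,r=face(p);tg=[]
        for c,L in O:
            u=proj(c,ce+r.apply(L)); d=u[-1]-u[0];nn=np.array([d[1],-d[0]])/np.linalg.norm(d)
            cen=proj(c,ce)[0]; nn*=np.sign((u[0]-cen)@nn); k=np.arange(-w,w+.01,.1)
            Q=u[:,None]+k[None,:,None]*nn
            v=map_coordinates(G[id(c)],[Q[...,1],Q[...,0]],order=3).mean(0)*0+map_coordinates(G[id(c)],[Q[...,1],Q[...,0]],order=3)
            g=-np.gradient(v,axis=1); off=k[g.argmax(1)]; off[(g.max(1)<1)|(np.abs(off)>w-.15)]=np.nan
            tg.append((nn,u+off[:,None]*nn,off))
        def rs(x):
            ce,r=face(x);return np.concatenate([np.nan_to_num(((proj(c,ce+r.apply(L))-q)@nn)) for (c,L),(nn,q,_) in zip(O,tg)])
        p=least_squares(rs,p,loss="soft_l1",f_scale=.3).x
    return p,[np.round((np.nanmedian(o),np.isfinite(o).sum()),2) for *_,o in tg]
E
cat >> h.py <<'E'
def down(psi):  # tool down, closing line at angle psi
    z=np.array([0,0,-1.]);y=np.array([np.cos(psi),np.sin(psi),0]);return R.from_matrix(np.c_[np.cross(y,z),y,z])
E
python3 - <<'E'
from fit import *
for p0 in([.5557,-.2114,.04,.263],[.5557,-.2114,.04,.263,.1136],[.5557,-.2114,.03,.29]):
    print(*refine(np.array(p0)))
psi=-.0445
for a in(psi,psi+np.pi): print(a,kinematics.solve_ik([.5745,.196,.2],down(a).as_quat()),kinematics.solve_ik([.43,.2,.2],down(a).as_quat()))
E
```

```text
[ 0.5554 -0.2116  0.047   0.2669] [array([-0.1, 40. ]), array([ 0.05, 40.  ]), array([ 0.1, 31. ]), array([ 0., 26.]), array([ 0.1, 40. ]), array([ 0., 40.]), array([ 0., 40.]), array([ 0., 40.])]
[ 0.5555 -0.2116  0.0471  0.2677  0.1137] [array([-0.1, 40. ]), array([ 0.1, 40. ]), array([ 0.1, 31. ]), array([-0.1, 26. ]), array([ 0.1, 40. ]), array([-0.05, 40.  ]), array([ 0., 40.]), array([ 0., 40.])]
[ 0.5554 -0.2116  0.0468  0.2669] [array([-0.1, 40. ]), array([ 0.05, 40.  ]), array([ 0.1, 31. ]), array([ 0., 26.]), array([ 0.1, 40. ]), array([ 0., 40.]), array([ 0., 40.]), array([ 0., 40.])]
-0.0445 [ 0.3263  0.3561  1.7035 -0.      1.082   0.3708] [ 0.4322  0.1537  1.9786 -0.      1.0093  0.4767]
3.097092653589793 [ 0.3263  0.3561  1.7035 -0.      1.082  -2.7708] [ 0.4322  0.1537  1.9786 -0.      1.0093 -2.6649]
```

```bash
python3 - <<'E'
from h import *
psi=-.0445;q=down(psi).as_quat();d=-np.array([np.cos(psi),np.sin(psi),0])
h=np.array([.5745,.196,.043])
claw.move_gripper(.034,40)
bot.reach(h+[0,0,.16],q); bot.servo_line(h+[0,0,.04],velocity=.2); bot.servo_line(h,velocity=.08)
print(bot.read_wrist_force()); claw.move_gripper(0,40); print(bot.read_gripper_width(),bot.read_wrist_force())
bot.servo_line(h+.145*d,velocity=.08); print(bot.read_position(),bot.read_wrist_force(),bot.read_gripper_width())
claw.move_gripper(.034); 
e=h+.145*d; bot.servo_line(e+[0,0,.19],velocity=.25)
bot.reach([.35,-.15,.3],q)
for n in("scene","top"):
    p=optics.read_camera(n);np.savez(f"cam1_{n}.npz",**{k:p[k] for k in("intrinsics","view","frame")})
    cv2.imwrite(f"pics/{n}1.png",p["frame"][:,:,::-1])
    for t in("slide","dish"):
        for D in spotter.silhouettes(p,t)[:2]: print(n,t,D["score"],D["uv"],D["mask"].sum(),quad(D["mask"]) if t=="slide" else "")
print(bot.read_time_s())
a=cv2.imread("pics/top1.png")[95:235,180:320];cv2.imwrite("pics/c.png",cv2.resize(a,None,fx=4,fy=4,interpolation=cv2.INTER_CUBIC))
E
```

```text
[-9.5386 -7.432  37.031 ]
0.009425146048371575 [-0.3295 -1.798  16.7714]
[0.4319 0.2043 0.0439] [-0.0494  7.0536 15.6978] 0.009383075347424389
scene slide 0.48 [350.9, 189.6] 107 [[333.1257 185.0061]
 [353.629  188.4868]
 [357.0204 196.8452]
 [341.426  192.5468]]
scene dish 0.7 [364.0, 182.2] 248 
top slide 0.96 [249.6, 194.6] 614 [[261.6757 178.0047]
 [263.8473 206.8966]
 [241.5625 209.1248]
 [241.5625 180.0456]]
top slide 0.17 [388.7, 188.6] 2767 [[412.0738 161.5625]
 [414.9272 217.4077]
 [361.5625 206.2396]
 [361.5625 161.5625]]
top dish 0.64 [212.8, 188.2] 407 
11.4833
```

View pics/c.png

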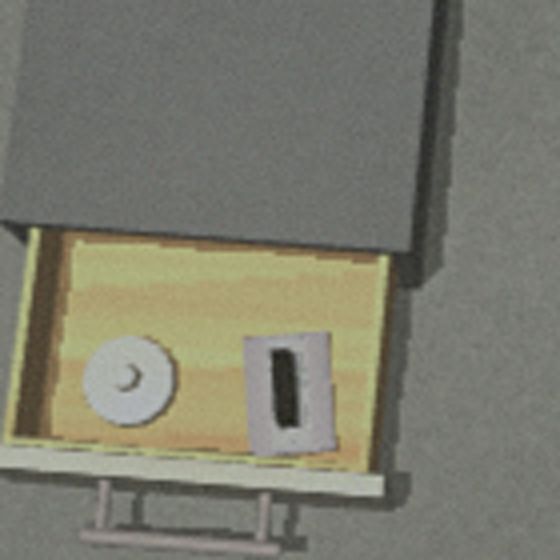

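The drawer is open. The carrier lies on the right, with its plate corners at crop (245,337), (329,333), (338,449) and (258,457). The dish is on the left at crop (128,380).

```bash
python3 - <<'E'
from h import *
T=dict(np.load("cam1_top.npz"))
f=lambda a:np.array(a)/4+[180,95]-.4
H=onplane(T,f([[82,537],[278,550]]),.062);print("handle",H,H.mean(0))
c=f([[245,337],[329,333],[338,449],[258,457]]);P=onplane(T,c,.028);print(P,P.mean(0),[np.linalg.norm(P[i]-P[i-1]) for i in range(4)])
loc=np.array([[40,28,0],[40,-28,0],[-40,-28,0],[-40,28,0]])/1000
for nm,cc in(("click",c),("mask",np.array([[241.56,180.05],[261.68,178],[263.85,206.9],[241.6,209.1]]))):
    g=least_squares(lambda p:(proj(T,np.array([p[0],p[1],.028])+R.from_euler("z",p[2]).apply(loc))-cc).ravel(),[*P.mean(0)[:2],0]); print(nm,g.x,g.fun)
print("ribtop",onplane(T,f([[272,349],[292,349],[298,426],[278,428]]),.06),onplane(T,f([[285,388]]),.06))
print(bot.read_wrist_force(),bot.read_ft_torque(),bot.read_position())
E
```

```text
handle [[0.44   0.2667 0.062 ]
 [0.4347 0.1429 0.062 ]] [0.4373 0.2048 0.062 ]
[[0.5783 0.1771 0.028 ]
 [0.5823 0.1218 0.028 ]
 [0.505  0.1123 0.028 ]
 [0.4985 0.1643 0.028 ]] [0.541  0.1439 0.028 ] [np.float64(0.08079503634948586), np.float64(0.05546302351441837), np.float64(0.07781900426475319), np.float64(0.05234134136543831)]
click [0.541  0.1439 0.127 ] [ 0.124   0.4226  0.268  -0.7381  0.5035  0.0499 -0.891   0.2512]
mask [0.5399 0.1453 0.0999] [-0.7453 -0.6881  0.3182 -0.2393 -0.1964  0.7383  0.6179  0.1667]
ribtop [[0.5639 0.1536 0.06  ]
 [0.5642 0.1408 0.06  ]
 [0.5142 0.1345 0.06  ]
 [0.5127 0.1472 0.06  ]] [[0.5387 0.144  0.06  ]]
[-0.6032 -0.6793 -0.1269] [-0.0206  0.0213 -0.0161] [ 0.3503 -0.1495  0.2999]
```

```bash
python3 - <<'E'
from h import *
yaw=.12;c=np.array([.540,.144,0]);q=down(yaw+np.pi/2)
a=[down(yaw+s*np.pi/2) for s in(1,-1)]
J=[kinematics.solve_ik(c+[0,0,.15],r.as_quat()) for r in a]; print(J)
i=int(np.argmin([abs(j[5]) if j is not None else 9 for j in J])); q=a[i]
Rp=R.from_euler("z",.047)*R.from_euler("y",-.267); Rel=R.from_euler("z",yaw).inv()*q
pf=np.array([.5554,-.2116,.1137]); tgt=pf+Rp.apply([0,0,.012]);print("final ik",kinematics.solve_ik(tgt,(Rp*Rel).as_quat()))
claw.move_gripper(.04,60)
bot.reach(c+[0,0,.2],q.as_quat()); bot.servo_line(c+[0,0,.08],velocity=.2)
f0=bot.read_wrist_force()
bot.servo_line(c+[0,0,.033],velocity=.06); print(f0,bot.read_wrist_force(),bot.read_position())
claw.move_gripper(0,60); print(bot.read_gripper_width(),bot.read_grip_force(),bot.read_wrist_force(),bot.read_position())
p=bot.read_position(); np.savez("grasp.npz",tcp=p,Rel=Rel.as_matrix())
bot.servo_line(c+[0,0,.26],velocity=.15); print(bot.read_gripper_width(),bot.read_grip_force(),bot.read_wrist_force(),bot.read_time_s())
E
```

```text
[array([ 0.2579,  0.3442,  1.85  , -0.    ,  0.9474, -1.4329]), array([ 0.2579,  0.3442,  1.85  , -0.    ,  0.9474,  1.7087])]
final ik [-0.4403  0.329   1.9797  0.2183  0.607  -2.2236]
[ 0.4106 -1.708   1.0864] [-0.2676 -0.3278 -0.2153] [0.5402 0.1441 0.0331]
0.010993463532498504 58.98227870464325 [0.3589 0.4732 5.4798] [0.5404 0.1441 0.0335]
0.010879463079279717 58.4794145822525 [ 0.0644  0.2669 -0.5547] 16.7917
```

```bash
cat > place.py <<'E'
from h import *
g=np.load("grasp.npz");Rel=R.from_matrix(g["Rel"])
Rp=R.from_euler("z",.047)*R.from_euler("y",-.267);pf=np.array([.5554,-.2116,.1137])
off=np.array([.0004,0,g["tcp"][2]-.022])
Q=(Rp*Rel).as_quat()
def at(h,dx=0,dy=0): return pf+Rp.apply(off+[dx,dy,h])
E
python3 - <<'E'
from place import *
bot.reach(at(.10),Q); bot.servo_line(at(.025),velocity=.12)
print(bot.read_wrist_force(),bot.read_position()-at(.025),bot.read_gripper_width())
for n in("scene","top"):
    p=optics.read_camera(n);np.savez(f"cam2_{n}.npz",**{k:p[k] for k in("intrinsics","view","frame")})
    im=p["frame"][:,:,::-1].copy()
    x,y=proj(p,pf)[0].astype(int)
    c=cv2.resize(im[y-50:y+40,x-55:x+45],None,fx=4 ,fy=4,interpolation=cv2.INTER_CUBIC)
    P=pf+Rp.apply(np.array([[40,28,31],[40,-28,31],[-40,-28,31],[-40,28,31]])/1000)
    cv2.polylines(c,[np.round((proj(p,P)-[x-55,y-50]+.5)*4).astype(np.int32)],True,(0,0,255),1)
    print(n,x-55,y-50,proj(p,P)); cv2.imwrite(f"pics/d_{n}.png",c)
cv2.imwrite("pics/d.png",np.hstack([cv2.imread("pics/d_scene.png"),cv2.imread("pics/d_top.png")]));print(bot.read_time_s())
E
```

```text
[-0.1812 -0.3944 -0.6302] [0.0004 0.0001 0.0004] 0.010907519552574404
scene 213 200 [[289.4515 228.56  ]
 [272.1998 246.5838]
 [236.0406 243.8445]
 [254.5184 227.0559]]
top 338 133 [[383.3601 168.2277]
 [406.9918 167.6619]
 [407.2839 201.2481]
 [383.7871 201.8045]]
19.0167
```

View pics/d.png

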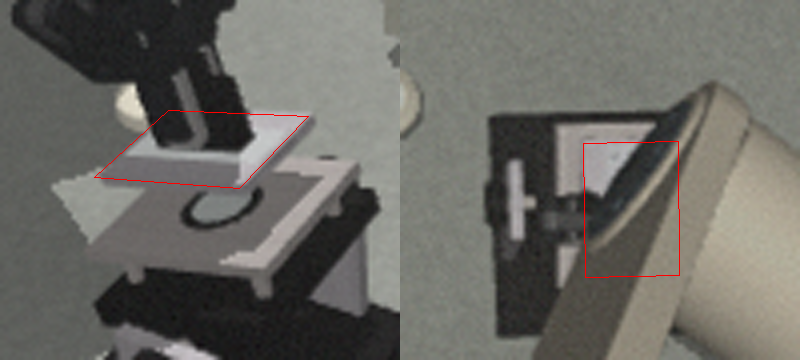

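The scene crop shows the carrier hovering over the platen, with the predicted outline close to its plate. I'll zoom in once to confirm.

```bash
python3 - <<'E'
from place import *
p=dict(np.load("cam2_scene.npz"));im=p["frame"][:,:,::-1]
c=cv2.resize(im[220:256,228:300],None,fx=11,fy=11,interpolation=cv2.INTER_CUBIC);d=c.copy()
for z in(25,31):
    P=pf+Rp.apply(np.array([[40,28,z],[40,-28,z],[-40,-28,z],[-40,28,z]])/1000)
    cv2.polylines(d,[np.round((proj(p,P)-[228,220]+.5)*11).astype(np.int32)],True,(0,0,255) if z==31 else (255,0,0),1)
cv2.imwrite("pics/e.png",np.vstack([c,d])[:,:800][:600*2]);o=cv2.imread("pics/e.png");cv2.imwrite("pics/e.png",cv2.resize(o,None,fx=.75,fy=.75));
E
```

```text
(no output)
```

View pics/e.png

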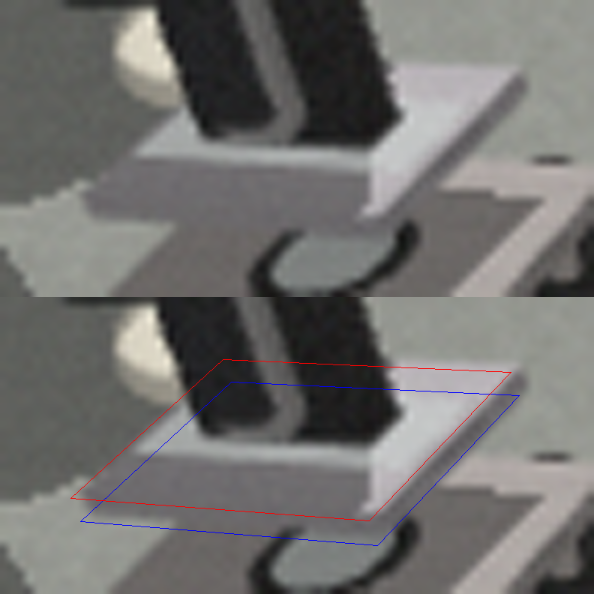

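```bash
python3 - <<'E'
from place import *
n=Rp.apply([0,0,1.])
bot.servo_line(at(.006),velocity=.06); bot.dwell(.2)
f0=np.mean([bot.read_wrist_force() for _ in range(5)],0); print(f0)
h=.006
while h>-.006:
    h-=.0005; bot.servo_line(at(h),velocity=.02); f=(bot.read_wrist_force()-f0)@n
    hr=Rp.inv().apply(bot.read_position()-at(0))[2]; print(round(h,4),round(f,2),round(hr,4))
    if f>1.5: break
p=optics.read_camera("scene");np.savez("cam3_scene.npz",h=hr,**{k:p[k] for k in("intrinsics","view","frame")})
im=p["frame"][:,:,::-1]; c=cv2.resize(im[228:272,228:300],None,fx=11,fy=11,interpolation=cv2.INTER_CUBIC)
cv2.imwrite("pics/f.png",c); print(bot.read_time_s(),bot.read_ft_torque())
E
```

```text
[-0.5601 -0.1673 -1.1055]
0.0055 -0.09 0.0056
0.005 -0.25 0.005
0.0045 0.15 0.0045
0.004 -0.39 0.004
0.0035 1.45 0.0034
0.003 0.13 0.003
0.0025 -0.37 0.0025
0.002 -0.4 0.0019
0.0015 0.57 0.0015
0.001 0.25 0.001
0.0005 0.36 0.0005
-0.0 -0.06 0.0001
-0.0005 3.05 -0.0004
22.9833 [0.0377 0.1456 0.0358]
```

View pics/f.png

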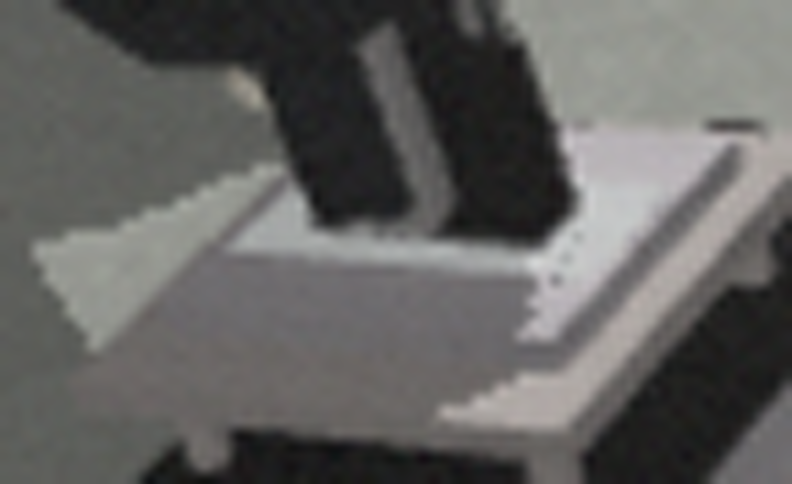

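The carrier touched the platen at the predicted height. Its top front-right corner is near crop (555,345), its back-right corner near (740,142), and the platen's front-right corner near (570,432).

```bash
python3 - <<'E'
from place import *
p=dict(np.load("cam3_scene.npz"))
pr=lambda L:(proj(p,pf+Rp.apply(np.array(L)/1000))-228+.5)*11
A=np.array([[-40,-28,5.5],[40,-28,5.5]]);obs=np.array([[555,345],[740,142]])
print("pred",pr(A),"platen",pr([[-50,-40,0],[50,-40,0]]))
for z in(5.5,):
    g=least_squares(lambda s:(pr(A+[s[0],s[1],0])-obs).ravel(),[0,0]);print("shift mm",g.x,g.fun)
im=p["frame"][:,:,::-1]; c=cv2.resize(im[228:272,228:300],None,fx=11,fy=11,interpolation=cv2.INTER_CUBIC)
L=lambda z,a,b,s:cv2.polylines(c,[np.round(pr(np.array([[a,b,z],[a,-b,z],[-a,-b,z],[-a,b,z]])+[*s,0])).astype(np.int32)],True,(0,0,255) if a==40 else (0,255,0),1)
L(5.5,40,28,g.x);L(-.5,40,28,g.x);L(0,50,40,[0,0])
cv2.imwrite("pics/g.png",c)
E
```

```text
pred [[146.7191 310.2356]
 [541.1482 348.4724]] platen [[ 66.4946 376.9563]
 [562.5529 431.3216]]
shift mm [37.311  31.7531] [-119.0914 -131.9307  105.9396  102.6145]
```

View pics/g.png

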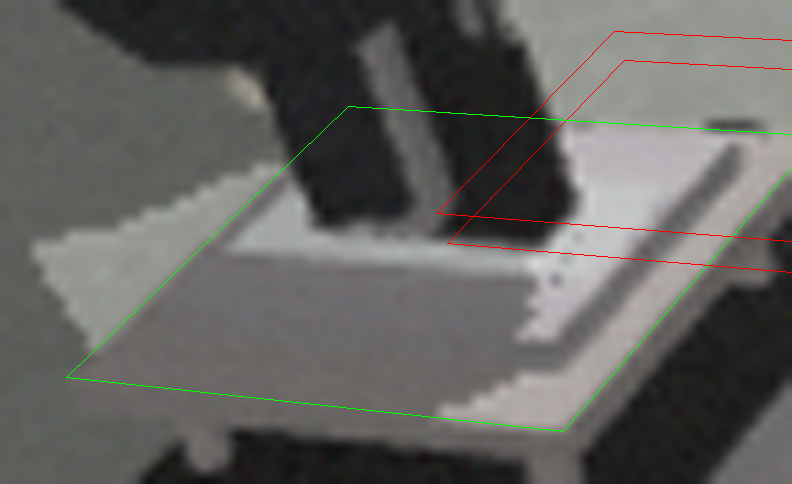

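```bash
python3 - <<'E'
from place import *
p=dict(np.load("cam3_scene.npz"))
pr=lambda L:(proj(p,pf+Rp.apply(np.array(L)/1000))-228+.5)*11
A=np.array([[40,-28,5.5],[40,28,5.5]]);obs=np.array([[555,345],[740,142]])
print(pr(A)); g=least_squares(lambda s:(pr(A+[s[0],s[1],0])-obs).ravel(),[0,0]);print("shift mm",g.x,g.fun)
print(bot.read_ft_torque(),bot.read_wrist_force())
E
```

```text
[[541.1482 348.4724]
 [724.6667 144.386 ]]
shift mm [2.1574 1.0438] [ 1.1535  0.502  -1.2193 -0.4845]
[0.0377 0.1456 0.0358] [-1.3022  0.9875  2.6396]
```

```bash
python3 - <<'E'
from place import *
n=Rp.apply([0,0,1.]);f0=np.array([-.56,-.17,-1.1])
for h in np.arange(-.001,-.0049,-.0005):
    bot.servo_line(at(h),velocity=.01); bot.dwell(.15)
    F=np.mean([bot.read_wrist_force() for _ in range(4)],0)-f0; hr=Rp.inv().apply(bot.read_position()-at(0))
    print(round(h,4),Rp.inv().apply(F),hr,Rp.inv().apply(bot.read_ft_torque()))
    if F@n>9: break
p=optics.read_camera("scene")
im=p["frame"][:,:,::-1]; c=cv2.resize(im[228:272,228:300],None,fx=11,fy=11,interpolation=cv2.INTER_CUBIC)
cv2.imwrite("pics/i.png",c)
print(bot.read_grip_force(),bot.read_gripper_width(),bot.read_time_s())
E
```

```text
-0.001 [-0.8059  0.186   3.3349] [ 0.    -0.    -0.001] [-0.0392  0.1879 -0.0016]
-0.0015 [-0.1811 -0.6654  4.7574] [ 0.     -0.     -0.0015] [-0.0344  0.2011 -0.0011]
-0.002 [0.1021 0.2767 4.6776] [ 0.    -0.    -0.002] [-0.0622  0.2123  0.0189]
-0.0025 [-0.3606  0.0118  5.785 ] [ 0.0001 -0.     -0.0025] [-0.0289  0.1987  0.023 ]
-0.003 [-0.452  -0.2874  5.318 ] [ 0.    -0.    -0.003] [-0.0958  0.213   0.0159]
-0.0035 [-0.1105  0.1399  5.28  ] [ 0.      0.     -0.0035] [-0.0605  0.1886 -0.0001]
-0.004 [-1.5856 -0.0656  6.1381] [-0.     0.    -0.004] [-0.0647  0.2314 -0.036 ]
-0.0045 [-0.5383  0.3382  6.7457] [ 0.     -0.     -0.0045] [-0.0664  0.2201 -0.0287]
59.20946002006531 0.010633556204286106 26.2333
```

View pics/i.png

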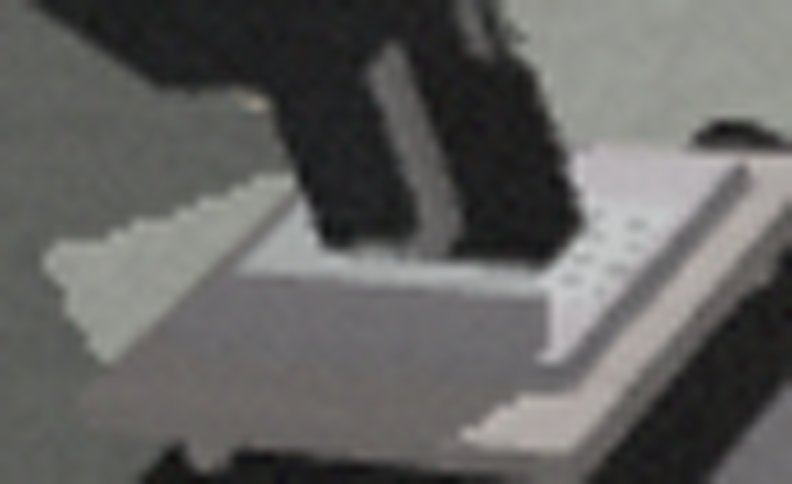

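The carrier is seated on the platen at about half travel, about 6.7 N. The moment about y suggests the low edge may be carrying the load, so I'll check the slope against a free-air baseline.

```bash
python3 - <<'E'
from place import *
def go(h,t,v=.02):
    Rt=Rp*R.from_euler("y",-t)   # t>0: steeper
    bot.servo_line(pf+Rp.apply([0,0,h])+Rt.apply(off),ori=(Rt*Rel).as_quat(),velocity=v);bot.dwell(.15)
    F=np.mean([np.r_[Rp.inv().apply(bot.read_wrist_force()),Rp.inv().apply(bot.read_ft_torque())] for _ in range(8)],0);return F
b=go(.004,0); print("free",b)
for t in(0,-.015,-.03,-.045,.0,.015):
    go(.003,t); F=go(-.004,t)-b; print(t,F,"lever mm",-F[4]/F[2]*1000)
print(bot.read_time_s(),bot.read_gripper_width())
E
```

```text
free [ 0.6122 -0.0828 -0.7693  0.0211  0.1687  0.01  ]
0 [-0.7631 -0.9635  4.9938 -0.0846 -0.1238  0.0002] lever mm 24.79372753756936
-0.015 [-3.1993  0.7204  6.3988 -0.0137  0.0984 -0.0491] lever mm -15.380409714722745
-0.03 [-2.1839  0.4715  6.919   0.0183  0.1157 -0.0526] lever mm -16.720576301750928
-0.045 [-3.9436  0.1948  7.175   0.0646  0.1449  0.0025] lever mm -20.191496726408364
0.0 [-0.9255  0.351   6.173   0.0243 -0.2258  0.0251] lever mm 36.57805500900009
0.015 [-0.938   0.9898  5.3592  0.0715  0.2019  0.0274] lever mm -37.668758155774285
34.5083 0.010811442543929796
```

```bash
python3 - <<'E'
from place import *
def go(h,t,v=.02):
    Rt=Rp*R.from_euler("y",-t)
    bot.servo_line(pf+Rp.apply([0,0,h])+Rt.apply(off),ori=(Rt*Rel).as_quat(),velocity=v);bot.dwell(.2)
    return np.mean([np.r_[Rp.inv().apply(bot.read_wrist_force()),Rp.inv().apply(bot.read_ft_torque())] for _ in range(8)],0)
b=go(.003,.006); print(b); F=go(-.0043,.006)-b; print(F)
p=optics.read_camera("scene");np.savez("cam4.npz",**{k:p[k] for k in("intrinsics","view","frame")})
c=cv2.resize(p["frame"][228:276,228:304,::-1],None,fx=10,fy=10,interpolation=cv2.INTER_CUBIC)
for a,bb,z in((40,28,1.8),(40,28,-4.2),(50,40,-4.2)):
    P=pf+Rp.apply((np.array([[a,bb,z],[a,-bb,z],[-a,-bb,z],[-a,bb,z]])+([2.2,1,0] if a==40 else [0,0,0]))/1000)
    cv2.polylines(c,[np.round((proj(p,P)-228+.5)*10).astype(np.int32)],True,(0,0,255) if a==40 else(0,255,0),1)
cv2.imwrite("pics/j.png",c);print(bot.read_grip_force(),bot.read_time_s(),Rp.inv().apply(bot.read_position()-at(0)))
E
```

```text
[ 0.242  -0.3946 -2.0007 -0.0246  0.1836  0.0207]
[-1.2296  0.1727  7.832   0.0449  0.1188 -0.1038]
59.185386300086975 35.975 [ 0.0002 -0.0001 -0.0041]
```

View pics/j.png

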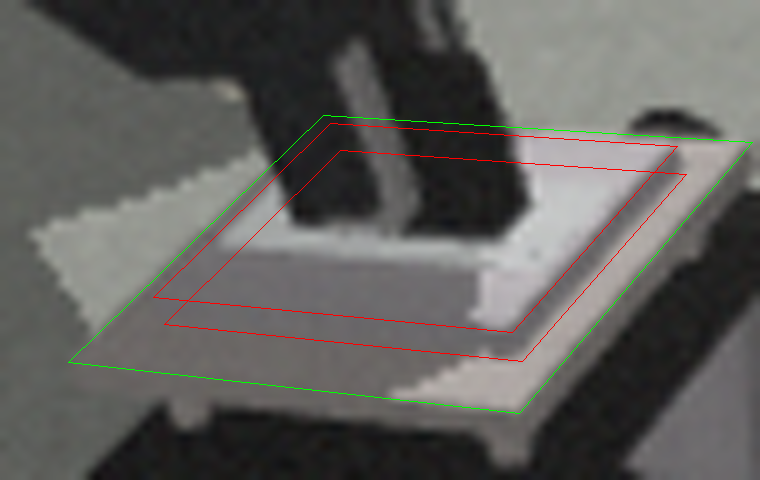

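The carrier lies flush inside the platen outline, within about 3 mm of centre, and the platen is pressed in about 4 mm. I'm handing it in.

```bash
python3 -c "
from workcell import ticket
print(ticket.hand_in())"
```

```text
the job is handed in; nothing more can be done
None
```

I handed the job in with the carrier still gripped (59 N) and pressed about 4 mm into the platen at about 7 N. By the camera it is within about 3 mm of centre. No verdict came back, and I took no closing check of the dish or the other things on the bench.

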